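Start the captive thumbscrew of the transmitter carriage on a sound-speed bench

ROBOT

A 6-joint arm with a two-finger parallel gripper is mounted at the origin on the work surface. World frame = base frame: x ahead of the robot, y to its left, z up, the work surface at z = 0. Lengths are in m, angles in degrees, forces in N, time in s.
With the tool pointing down it reaches from about 0.35 to 0.875 m from the base axis. Payload 4.2 kg.
Tool frame: the origin (TCP) lies between the finger pads; the fingertips stand 14 mm ahead of it and the grasp point (between the pads) lies 5 mm behind it (r.tcp_to_tips is the distance from the TCP to the fingertips, in m); y points along the fingers, x is the direction in which the jaws open and shut, and the axes are right-handed (so a half turn about y gives the same grasp; the last joint's range is limited). The gripper opens to 87 mm and grips with 3 to 60 N. Pads are 19 mm wide; open, the fingers measure 117 mm over their backs; the gripper's body (75 mm by 190 mm) begins 51 mm behind the grasp point.
Start: joints at [-53.709, 22.042, 0.453, 0, -68.411, -14.817], TCP at [0.229, -0.582, 0.237] pointing down, gripper open.
Joint ranges: [-179.83, 179.83], [-69.29, 118.12], [-61.27, 80.66], [-181.25, 117.63], [-171.15, -9.14], [-177.46, 177.46]. Speed limits (degrees/s): [159.86, 159.86, 180, 180, 180, 180].

INTERFACE

Orientations are given as a 3x3 rotation matrix whose columns are the frame's x, y, z axes.
In Python, from station import sense, optics, ticket, r gives the robot as it stands.
- The arm moves only by the tool carry_out, never from a script. Its argument "steps" is a list that holds one entry, the list of rows, each a list of 6 numbers: the shift along the world's x, y, z in cm, then the turn, a rotation vector about the world's x, y, z in rad. A call has 1 to 20 rows; each row is the pose to reach, as a shift and turn from the pose commanded when the call began; what a row does not reach only later rows make up. A row lasts 1/8 s, in which the tool goes at most 62.5 mm and 10.7 degrees, less where a joint would pass 70% of its speed; a pose out of reach is approached as far as the arm can. A call with a gripper value outside its range is refused whole. "fingers" is the closure in counts, from 0 (fully open) to 255 (shut), set as the call begins (left out, the last holds). The fingers move at their own pace and stop on an object; the grip force is fixed at half the most. Time passes only in rows, so rows that repeat a pose let the fingers close. It gives the time, the measured TCP pose, the force and the opening at its end, in the units of the state.
- sense(): the state, without advancing time (a new reading comes with each control period).
- optics.capture(name): name is "scene" or "top"; returns a dict with "image" (384x512x3 uint8, red, green, blue), "fov_y" (degrees; the focal length in pixels is half the picture's height over the tangent of half this angle, whatever the lens; pixels are square), "cx", "cy" (the principal point, pixels), "rvec" (rotation vector, rad) and "tvec" (3), from world to camera coordinates, as OpenCV has them. Camera axes: x right, y down, z forward; pixel columns grow to the right and rows downward; lengths in m; the calibration is good to about 2 mm. A picture is of the moment at which its call begins. There is no depth.
- ticket.finish_job(): hands the job in, once; it reports no verdict.
The state is a dict: "time_s": time; "joints": joint angles; "joint_velocities": joint speeds; "effort": joint torques, N m; "tcp_pos": TCP position; "ee_rot": TCP orientation; "wrist_force": force on the tool from outside, world axes, zero at the start; "moment": the same for the moment, N m; "gripper_width": opening from 0.0 (shut) to 1.0 (fully open).
Only numpy, scipy, OpenCV 4.12 (cv2) and the standard library are available. Lean on these libraries where they do the work, as an engineer would, in place of code of your own. Each camera call takes 0.05 s, during which the arm holds its last target.

TASK

Fix the transmitter carriage back at its end of the sound-speed bench: lift its captive thumbscrew clear, bring the carriage along the rods until you feel it come up against the end block, and lower the screw onto the thread. Turn the screw backward until it drops into the thread, then forward one turn and no more, so that it is only started. Finish while still gripping the knob there, and leave the spare head, the screwdriver and the parts tray alone.

Things in the scene. Friction and masses are not known exactly. Their poses are not given: they have to be found in the camera images.
- bench_frame: sound-speed bench, fixed: clear acrylic base 150 x 460 mm, acrylic end plates 156 mm high, two 12 mm steel guide rods along its y axis (34 mm either side of the middle, axes 125 mm up). Origin: centre of its underside on the work surface; z up. A receiver carriage (y = -125 mm) and a handwheel at the -y end stay put. Nothing but the thumbscrew stands higher than 164 mm
- end_block (a point): middle of the top edge of the end block's face that the carriage stops against, 140 mm up. The end block (aluminium, 90 x 40 x 30 mm) is clamped on the rods towards the bench frame's +y end; the upright brass threaded boss is in its top, 20 mm further along +y of the bench frame
- carriage_body: transmitter carriage: aluminium block 90 x 50 x 30 mm sliding on the rods (1.5 N of friction), with an ultrasonic head below and a flat tongue (44 mm wide, 6 mm thick) on top that reaches 22 mm past the screw, over the end block. Origin: on the thumbscrew's axis at the tongue's underside, 141 mm up; axes as bench_frame. The screw's steel guide bush (24 mm across) ends 22 mm above the origin
- carriage (a joint): travel of the carriage along the rods, m: 0 = its block is against the end block, with the screw over the boss; positive = away from it, towards -y of the bench frame (limit 0.135; starts at 0.04 to 0.11)
- thumbscrew: captive thumbscrew, 0.12 kg, upright in the bush; turns freely, slides up and down, falls by its own weight. Origin: on its axis, underside of its collar (18 mm across, 2 mm thick). Above a thin neck (11 mm across) a black bar knob: 46 mm long (own x), 12 mm wide (own y), from 8 to 28 mm above the origin, white dot on top at the +x end. Shank reaches 43.5 mm below the origin
- knob (a point): centre of the knob bar, 18 mm above the thumbscrew's origin; axes as thumbscrew. The lifted knob may be used to pull the carriage along. Fingers a few mm wider than the bar still turn it and let the screw rise and fall by itself; fingers opened wider than 50 mm can turn round the knob for a new hold
- screw_height (a joint): height of the screw above fully down, m: 0 = collar on the bush (the start), 0.026 = captive limit. Below 0.0205 the tip hangs under the tongue and strikes the end block some 25 mm short of the carriage's stop. At the stop, the lowered screw stands on the boss's thread end at 0.012 to 0.016 depending on its angle; after the thread drop it is at 0.012
- screw_turn (a joint): angle of the screw, rad, counted over several turns; positive = backward (anticlockwise from above), negative = forward. Single right-hand thread, pitch 4 mm: standing on the thread end it climbs 4 mm per turn backward, then drops 4 mm as the thread ends pass; forward from there it goes down 4 mm per turn. The drop lies 0.7 to 1.9 rad backward of the starting angle
- spare_head: bystander: spare ultrasonic head, aluminium disc 44 mm across and 27 mm high, origin centre of its underside
- screwdriver: bystander: screwdriver 170 mm long, lying on the bench top
- parts_tray: bystander: yellow plastic tray 90 x 130 x 30 mm, origin centre of its underside

How it is judged (in metres and radians):
On the way, in this order (a step that is already met when the one before it is completed fails the run):
1. the carriage is against the end block (within 2 mm) and the screw is lowered onto the thread's mouth (screw_height 13.1 to 16.6 mm) (value of joint carriage below 0.002 m and value of joint screw_height between 0.0131 and 0.0166 m), for 0.2 s.
2. turned backward past the thread's end, the screw has dropped (screw_height under 13 mm) (value of joint carriage below 0.002 m and value of joint screw_height below 0.013 m and value of joint screw_turn above 0 rad), for 0.1 s.
At the end, for the whole second after the job is handed in: the carriage is against the end block (within 2 mm), the screw is one turn into the thread (a quarter turn either way: screw_height 7 to 9 mm), at rest, and the fingers still grip its knob (more than 2 N) (value of joint carriage below 0.002 m and value of joint screw_height between 0.007 and 0.009 m and contact force between the fingers and thumbscrew above 2 N and linear speed of thumbscrew below 0.01 m/s); the arm keeps its last pose, push and grip.
It fails at once if the spare head, the screwdriver or the parts tray is pushed about (more than 15 mm) (distance of any of spare_head, screwdriver, parts_tray from where it was at the start of the episode above 0.015 m).
It also fails if it takes over 72 s, if anything falls off the work surface, if the arm or the gripper's body presses on something with over 40 N, if the wrist force passes 120 N, or if a joint passes its speed limit or range.

## Working session

There is one attempt and no reset: what is moved stays moved. The work goes in short steps, Python scripts to look and compute and a tool call to move; the robot and the scene stay as the last step left them, time stands still between calls to the robot, and variables do not carry over. Pictures are saved under pics/ and viewed, and the job is handed in when it is done.

Besides the shell and the picture viewer there is one more tool, called after ">>>" as a command line: name --argument value ..., lists and objects as JSON in quotes. carry_out: Moves the arm, as the interface text tells. Its arguments: {"type":"object","properties":{"steps":{"type":"array","items":{"type":"array","items":{"type":"array","items":{"type":"number"}}}},"fingers":{"type":"number"}},"required":["steps"]}

```bash
ls; mkdir -p pics; python3 - <<'E'
from station import sense, optics, ticket, r
import cv2
print(sense(), r.tcp_to_tips)
for n in("scene","top"):
    c=optics.capture(n); cv2.imwrite(f"pics/{n}0.png",cv2.resize(c["image"][:,:,::-1],(800,600),interpolation=cv2.INTER_CUBIC))
    print({k:v for k,v in c.items() if k!="image"})
E
```

```text
pics
{'time_s': 0.0, 'joints': array([-5.37077468e+01,  2.20891183e+01,  3.79289021e-01, -3.04073420e-02,
       -6.84115683e+01, -1.48165449e+01]), 'joint_velocities': array([-0.08912765,  0.06677005,  0.10105936,  0.02489001, -0.06790885,
        0.07349578]), 'effort': array([ 9.91083980e-04, -3.90667641e+01,  1.87409449e+01,  4.22007591e+00,
        1.09987945e-02, -2.14187612e-04]), 'tcp_pos': array([ 0.22862512, -0.58105585,  0.23546987]), 'ee_rot': array([[-3.65923589e-01, -8.56341250e-04, -9.30644505e-01],
       [ 9.30642358e-01,  1.99981283e-03, -3.65924585e-01],
       [ 2.17447113e-03, -9.99997634e-01,  6.51687544e-05]]), 'wrist_force': array([ 0.16119047,  0.02810747, -0.09629814]), 'moment': array([ 0.01114848, -0.05112826,  0.04216707]), 'gripper_width': 0.9992658632271533} 0.014
{'fov_y': 43.76959988316797, 'cx': 260.0296817881602, 'cy': 186.55995897899808, 'rvec': array([ 0.89935583,  2.4721411 , -1.14743922]), 'tvec': array([ 0.44496753, -0.15927798,  1.54050567])}
{'fov_y': 52.79238606202174, 'cx': 253.76843798938268, 'cy': 197.60082297372406, 'rvec': array([ 2.18058742, -2.15880231,  0.13262484]), 'tvec': array([-0.00920911,  0.56111051,  1.07080544])}
```

View pics/scene0.png

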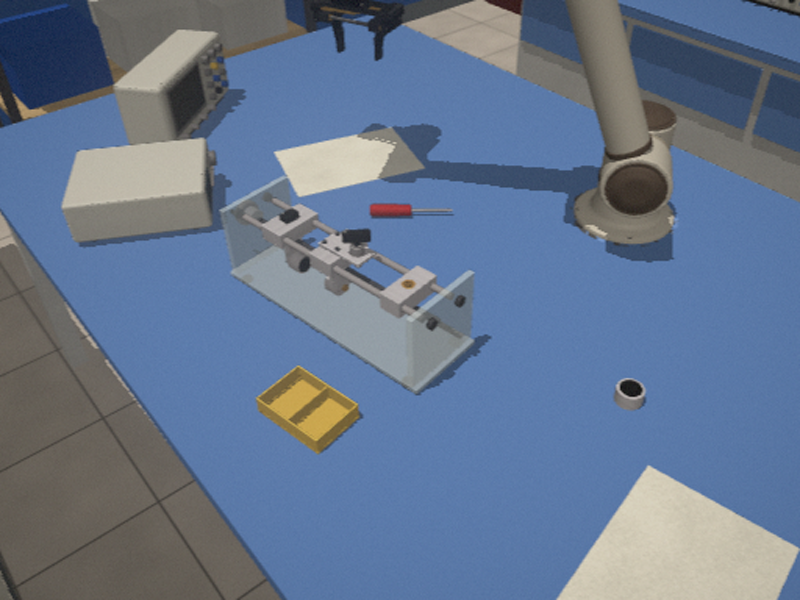

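View pics/top0.png

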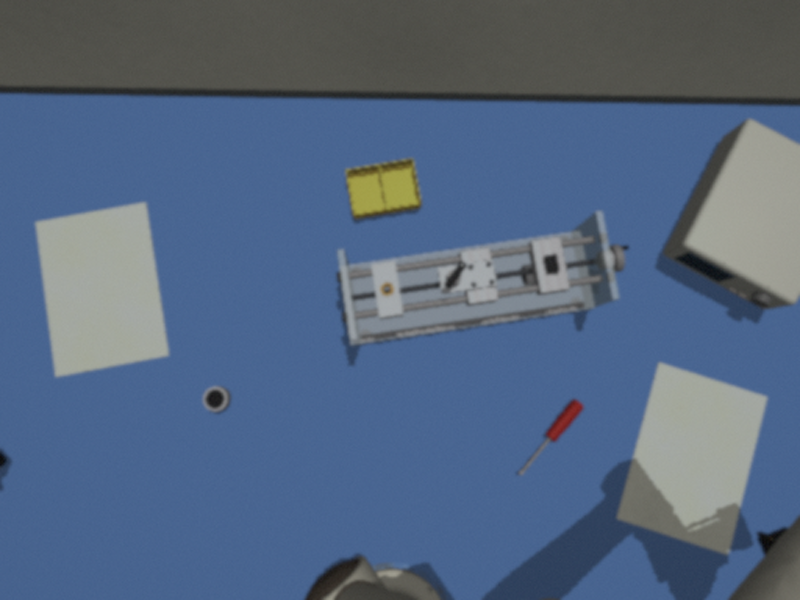

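The scene view (800 px wide) shows the bench, with the knob near (355,236) and the boss near (409,283). In the top view they are at (455,277) and (387,289). Next I'll zoom in on both.

```bash
cat > h.py <<'E'
import numpy as np, cv2
from station import sense, optics, ticket, r
class Cam:
    def __init__(s,n):
        c=optics.capture(n); s.im=c["image"]; h=s.im.shape[0]
        f=h/2/np.tan(np.radians(c["fov_y"])/2); s.K=np.array([[f,0,c["cx"]],[0,f,c["cy"]],[0,0,1]])
        s.R=cv2.Rodrigues(np.array(c["rvec"],float))[0]; s.t=np.array(c["tvec"],float); s.C=-s.R.T@s.t
        s.P=s.K@np.c_[s.R,s.t]
    def plane(s,uv,z):
        d=s.R.T@np.linalg.solve(s.K,[uv[0],uv[1],1]); return s.C+d*(z-s.C[2])/d[2]
    def proj(s,p):
        q=s.P@np.r_[p,1]; return q[:2]/q[2]
    def crop(s,name,x0,y0,w,h,k):
        cv2.imwrite("pics/"+name,cv2.resize(s.im[y0:y0+h,x0:x0+w,::-1],(w*k,h*k),interpolation=cv2.INTER_CUBIC))
def tri(a,ua,b,ub):
    X=cv2.triangulatePoints(a.P,b.P,np.array(ua,float).reshape(2,1),np.array(ub,float).reshape(2,1)).ravel(); X=X[:3]/X[3]
    return X, np.linalg.norm(a.proj(X)-ua), np.linalg.norm(b.proj(X)-ub)
E
python3 - <<'E'
from h import *
s=Cam("scene");t=Cam("top")
s.crop("s1.png",180,120,90,90,6); t.crop("t1.png",210,145,130,80,6)
E
```

```text
(no output)
```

View pics/s1.png

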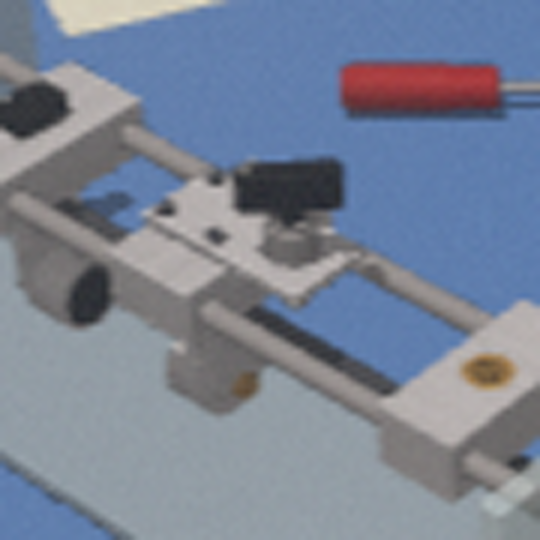

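View pics/t1.png

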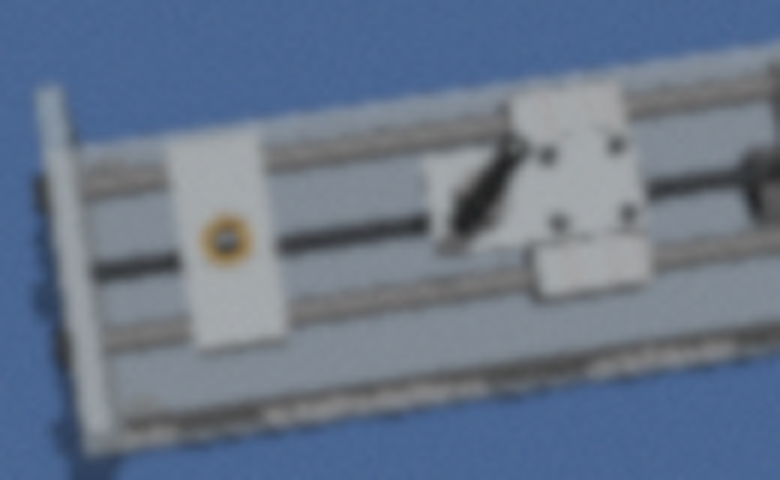

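The scene crop shows the knob bar centred at (288,187) and the brass boss at (488,370). The top crop has the knob at (487,187) with its long axis tilted, and the boss at (227,239). Now I'll measure with masks.

```bash
cat > m.py <<'E'
from h import *
def blob(im,mask,box):
    x0,y0,x1,y1=box; m=np.zeros_like(mask); m[y0:y1,x0:x1]=mask[y0:y1,x0:x1]
    n,l,st,c=cv2.connectedComponentsWithStats(m.astype(np.uint8)); i=1+np.argmax(st[1:,4]); return l==i,c[i],st[i]
def brass(im):
    h=cv2.cvtColor(im,cv2.COLOR_RGB2HSV); return ((h[...,0]>8)&(h[...,0]<30)&(h[...,1]>90)).astype(np.uint8)
def dark(im,th=70): return (im.max(2)<th).astype(np.uint8)
E
python3 - <<'E'
from m import *
s=Cam("scene");t=Cam("top")
_,bs,ss=blob(s.im,brass(s.im),(250,172,270,190)); _,bt,st=blob(t.im,brass(t.im),(240,178,256,192))
print(bs,ss,bt,st); B=tri(s,bs,t,bt); print("boss",B)
ks,cs,a=blob(s.im,dark(s.im),(215,142,242,158)); kt,ct,b=blob(t.im,dark(t.im),(282,164,300,186))
print(cs,a,ct,b); print("knob",tri(s,cs,t,ct))
for z in(.191,):
    rr=cv2.minAreaRect(np.argwhere(kt)[:,::-1].astype(np.float32)); print(rr)
    bp=cv2.boxPoints(rr); print([t.plane(p,z).round(4) for p in bp])
# rods at 0.125: top crop px
g=lambda x,y:((x+.5)/6-.5+210,(y+.5)/6-.5+145)
for a,b in(((120,181),(680,99)),((130,336),(690,252))):
    A=t.plane(g(*a),.131);Bq=t.plane(g(*b),.131);print(A,Bq,np.degrees(np.arctan2(*(A-Bq)[[1,0]])))
E
```

```text
[260.94736842 181.42105263] [257 179   9   6  38] [248.42857143 186.42857143] [246 185   5   3   7]
boss (array([0.57947404, 0.01062579, 0.13598477]), np.float64(0.39115030700358877), np.float64(0.5657938195615896))
[228.10294118 151.09558824] [219 147  18  11 136] [290.16071429 177.17857143] [286 170  10  14  56]
knob (array([ 0.59841544, -0.09334724,  0.17886163]), np.float64(0.5973083386614985), np.float64(0.9170997859898488))
((290.3461608886719, 176.7307586669922), (4.160251617431641, 15.254256248474121), 33.6900634765625)
[array([ 0.5828, -0.0764,  0.191 ]), array([ 0.6145, -0.0972,  0.191 ]), array([ 0.6089, -0.1056,  0.191 ]), array([ 0.5772, -0.0848,  0.191 ])]
[0.60925551 0.06104791 0.131     ] [ 0.64833583 -0.18289445  0.131     ] 99.10162151794253
[0.54168304 0.05564178 0.131     ] [ 0.58088671 -0.18653917  0.131     ] 99.19513826125252
```

```bash
python3 - <<'E'
from m import *
s=Cam("scene");t=Cam("top")
def up(c,x0,y0,w,h,k=8):
    return cv2.resize(c.im[y0:y0+h,x0:x0+w],(w*k,h*k),interpolation=cv2.INTER_CUBIC)
t.crop("t2.png",276,160,32,32,16); s.crop("s2.png",212,138,34,30,16)
u=up(t,276,160,32,32); 
for th in(60,75,90,105):
    m=(u.max(2)<th).astype(np.uint8); n,l,st,c=cv2.connectedComponentsWithStats(m); 
    i=1+np.argmax(st[1:,4]); pts=np.argwhere(l==i)[:,::-1].astype(np.float32)
    pts=(pts+.5)/8-.5+[276,160]; rr=cv2.minAreaRect(pts.astype(np.float32)); W=np.array([t.plane(p,.188)[:2] for p in pts]);
    ev,V=np.linalg.eigh(np.cov(W.T)); print(th,rr,W.mean(0),np.degrees(np.arctan2(V[1,1],V[0,1]))%180,np.sqrt(ev*12))
u=up(t,240,178,16,16);h=cv2.cvtColor(u,cv2.COLOR_RGB2HSV)
m=((h[...,0]>5)&(h[...,0]<35)&(h[...,1]>70)).astype(np.uint8); n,l,st,c=cv2.connectedComponentsWithStats(m);i=1+np.argmax(st[1:,4])
x,y,w,hh=st[i,:4]; bt=((x+w/2)/8-.5+240,(y+hh/2)/8-.5+178); print(bt,st[i],t.plane(bt,.14))
print("boss",tri(s,(260.9,181.4),t,bt))
E
```

```text
60 ((290.0430908203125, 176.6912078857422), (4.276304721832275, 15.197614669799805), 30.379125595092773) [ 0.59482891 -0.09043212] 146.06895554092029 [0.00813908 0.03418036]
75 ((290.0202331542969, 176.51287841796875), (5.384491443634033, 16.719449996948242), 27.428743362426758) [ 0.59532251 -0.0907894 ] 146.75125107728587 [0.01019346 0.03787619]
90 ((290.3439025878906, 176.01744079589844), (6.331981182098389, 19.787439346313477), 27.072078704833984) [ 0.59683648 -0.09157997] 149.49972684068152 [0.01224213 0.04453099]
105 ((290.6544189453125, 176.69485473632812), (9.88332748413086, 22.2829647064209), 14.03624439239502) [ 0.59756559 -0.09147254] 152.32721674698954 [0.01551318 0.05183701]
(np.float64(247.3125), np.float64(184.5625)) [  33   28   59   57 1899] [0.58265616 0.01454352 0.14      ]
boss (array([0.58309635, 0.01408744, 0.14029541]), np.float64(0.17759772232659501), np.float64(0.2563429506740995))
```

View pics/t2.png

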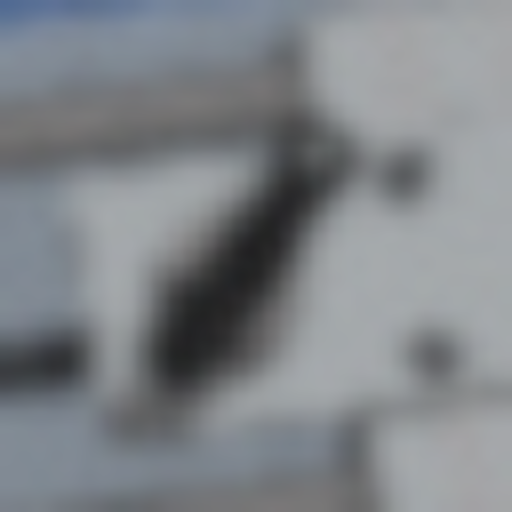

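View pics/s2.png

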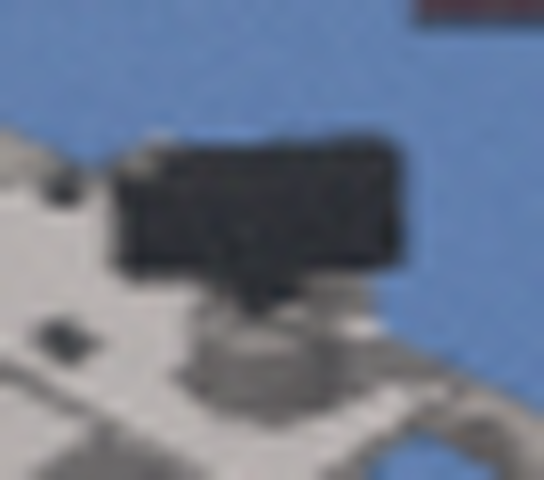

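```bash
python3 - <<'E'
from m import *
s=Cam("scene");t=Cam("top")
gt=lambda x,y:np.array([(x+.5)/16-.5+276,(y+.5)/16-.5+160]); gs=lambda x,y:np.array([(x+.5)/16-.5+212,(y+.5)/16-.5+138])
print(tri(s,gs(260,208),t,gt(254,262)))
print(tri(s,gs(395,140),t,gt(172,368)), tri(s,gs(135,150),t,gt(335,148)))
E=[t.plane(gt(*p),.19) for p in((172,368),(335,148))];d=E[1]-E[0];print(E,np.linalg.norm(d),np.degrees(np.arctan2(d[1],d[0])),(E[0]+E[1])/2)
E=[s.plane(gs(*p),.171) for p in((140,275),(398,265))];d=E[1]-E[0];print(E,np.linalg.norm(d),np.degrees(np.arctan2(d[1],d[0])))
# axis from bush in scene: bush top ellipse centre ~ (268,345) at z .163
print(s.plane(gs(268,318),.163))
E
```

```text
(array([ 0.59979411, -0.09486983,  0.18069027]), np.float64(0.061789308735711264), np.float64(0.09480016373352465))
(array([ 0.58195601, -0.08165278,  0.19241837]), np.float64(0.3004103228877889), np.float64(0.46555318787748634)) (array([ 0.61521887, -0.10570626,  0.19320273]), np.float64(0.03403633973477177), np.float64(0.052339996635338684))
[array([ 0.58147108, -0.08111085,  0.19      ]), array([ 0.61592054, -0.10618431,  0.19      ])] 0.04260802588272612 -36.04836080297045 [ 0.59869581 -0.09364758  0.19      ]
[array([ 0.61723578, -0.10407177,  0.171     ]), array([ 0.58500823, -0.07976776,  0.171     ])] 0.04036458890914863 142.9786845249258
[ 0.60270713 -0.09084523  0.163     ]
```

>>> carry_out --steps '[[[1,2,4,0,0,0.1],[3,4.5,6.3,0,0,0.25],[5.5,7.5,6.3,0,0,0.4],[8,10.5,6.3,0,0,0.55],[10.5,13.8,6.3,0,0,0.7],[13,17.1,6.3,0,0,0.85],[15.5,20.4,6.3,0,0,1.0],[18,23.7,6.3,0,0,1.15],[20.5,27,6.3,0,0,1.3],[23,30.3,6.3,0,0,1.45],[25.5,33.6,6.3,0,0,1.6],[28,36.8,6.3,0,0,1.75],[30.5,40.1,6.3,0,0,1.88],[32.8,43.2,6.3,0,0,1.98],[35,46,6.3,0,0,2.07],[36.5,48,6.3,0,0,2.12],[37.05,48.75,6.3,0,0,2.14],[37.05,48.75,6.3,0,0,2.14],[37.05,48.75,6.3,0,0,2.14]]]' --fingers 0

```text
time_s: 2.88
tcp_pos: [0.5988, -0.0949, 0.2997]
ee_rot: [[-0.588, -0.0, 0.809], [-0.809, -0.0, -0.588], [0.0, -1.0, 0.0]]
wrist_force: [-0.1, 0.8, 0.3]
gripper_width: 0.999
```

```bash
cat > st.py <<'E'
from h import *
def show():
    q=sense();R=q["ee_rot"]
    print("t",q["time_s"],"tcp",q["tcp_pos"].round(4),"yaw",np.degrees(np.arctan2(R[1,0],R[0,0])).round(2),"down",R[:,1].round(4),"F",q["wrist_force"].round(2),"M",q["moment"].round(3),"w",round(q["gripper_width"]*87,2),"j",q["joints"].round(1))
if __name__=="__main__": show()
E
python3 st.py
```

```text
t 2.875 tcp [ 0.5988 -0.0949  0.2997] yaw -125.99 down [-1.e-04 -1.e-04 -1.e+00] F [-0.09  0.84  0.25] M [-0.034  0.174  0.029] w 86.93 j [  6.3  18.2   3.8   0.  -75.6  47.7]
```

>>> carry_out --steps '[[[0.05,0.03,-3,0,0,0],[0.05,0.03,-6,0,0,0],[0.05,0.03,-8.5,0,0,0],[0.05,0.03,-10,0,0,0],[0.05,0.03,-11,0,0,0],[0.05,0.03,-11.5,0,0,0],[0.05,0.03,-11.5,0,0,0],[0.05,0.03,-11.5,0,0,0]]]'

```text
time_s: 3.88
tcp_pos: [0.6003, -0.0938, 0.1853]
ee_rot: [[-0.586, 0.001, 0.81], [-0.81, -0.0, -0.586], [-0.001, -1.0, 0.001]]
wrist_force: [-0.2, -0.5, 0.1]
gripper_width: 0.998
```

```bash
python3 - <<'E'
from st import *
show()
s=Cam("scene"); s.crop("s3.png",190,110,80,70,10)
E
```

```text
t 3.875 tcp [ 0.6003 -0.0938  0.1853] yaw -125.9 down [ 1.4e-03 -1.0e-04 -1.0e+00] F [-0.22 -0.52  0.14] M [-0.019  0.121 -0.   ] w 86.85 j [  6.4  22.6  -6.4   0.  -60.9  47.7]
```

View pics/s3.png

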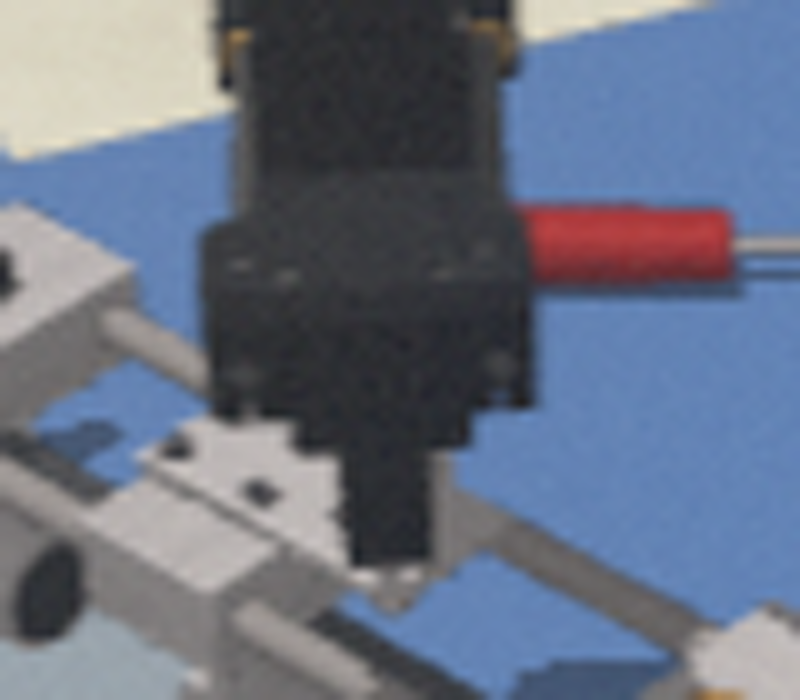

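The near finger hides the knob, which fits the jaws straddling it: finger tip at (390,565). Closing now.

>>> carry_out --steps '[[[0,0,0,0,0,0],[0,0,0,0,0,0],[0,0,0,0,0,0],[0,0,0,0,0,0],[0,0,0,0,0,0],[0,0,0,0,0,0],[0,0,0,0,0,0],[0,0,0,0,0,0],[0,0,0,0,0,0],[0,0,0,0,0,0]]]' --fingers 255

```text
time_s: 5.18
tcp_pos: [0.6006, -0.0935, 0.1847]
ee_rot: [[-0.586, 0.002, 0.81], [-0.81, 0.0, -0.586], [-0.001, -1.0, 0.001]]
wrist_force: [2.8, 1.5, -1.0]
gripper_width: 0.136
```

```bash
python3 st.py
```

```text
t 5.175 tcp [ 0.6006 -0.0935  0.1847] yaw -125.9 down [ 1.9e-03  3.0e-04 -1.0e+00] F [ 2.8   1.5  -0.95] M [ 0.207 -0.665 -0.021] w 11.82 j [  6.4  22.6  -6.5  -0.  -60.8  47.7]
```

Width is 11.8 mm, so the bar is held. Lifting.

>>> carry_out --steps '[[[0,0,0.4,0,0,0],[0,0,0.8,0,0,0],[0,0,1.2,0,0,0],[0,0,1.6,0,0,0],[0,0,2.0,0,0,0],[0,0,2.35,0,0,0],[0,0,2.35,0,0,0],[0,0,2.35,0,0,0],[0,0,2.35,0,0,0]]]'

```text
time_s: 6.3
tcp_pos: [0.6005, -0.0936, 0.2085]
ee_rot: [[-0.586, 0.002, 0.81], [-0.81, 0.0, -0.586], [-0.001, -1.0, 0.002]]
wrist_force: [5.0, 1.5, -1.6]
gripper_width: 0.131
```

```bash
python3 - <<'E'
from st import *
show()
s=Cam("scene"); s.crop("s4.png",190,110,80,70,10)
E
```

```text
t 6.3 tcp [ 0.6005 -0.0936  0.2085] yaw -125.9 down [ 2.1e-03  2.0e-04 -1.0e+00] F [ 5.03  1.51 -1.55] M [ 0.571 -1.325 -0.015] w 11.4 j [  6.4  21.5  -4.6  -0.  -63.8  47.7]
```

View pics/s4.png

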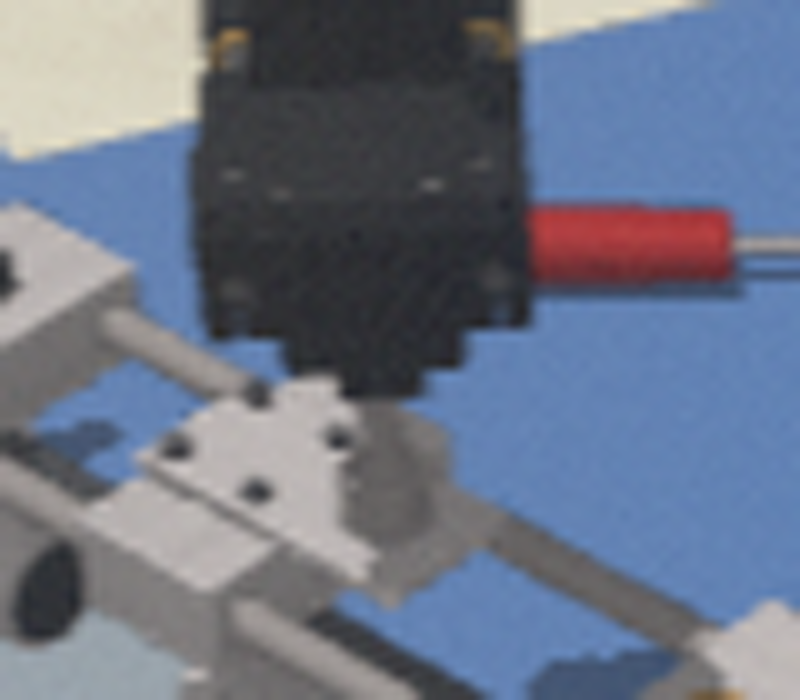

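The screw is up 23.8 mm and the camera shows the bush bare under the fingers at (390,480). Now I'll slide along the rods, first 80 mm.

>>> carry_out --steps '[[[0.05,0.3,0,0,0,0],[-0.05,1.0,0,0,0,0],[-0.2,1.9,0,0,0,0],[-0.35,2.8,0,0,0,0],[-0.5,3.7,0,0,0,0],[-0.64,4.6,0,0,0,0],[-0.78,5.5,0,0,0,0],[-0.93,6.4,0,0,0,0],[-1.05,7.2,0,0,0,0],[-1.14,7.7,0,0,0,0],[-1.17,7.9,0,0,0,0],[-1.17,7.9,0,0,0,0],[-1.17,7.9,0,0,0,0]]]'

```text
time_s: 7.98
tcp_pos: [0.5877, -0.0145, 0.2078]
ee_rot: [[-0.587, -0.001, 0.81], [-0.81, 0.001, -0.587], [-0.0, -1.0, -0.001]]
wrist_force: [0.1, 1.7, -1.4]
gripper_width: 0.136
```

```bash
python3 - <<'E'
from st import *
show()
s=Cam("scene"); s.crop("s5.png",200,110,80,80,9)
E
```

```text
t 7.975 tcp [ 0.5877 -0.0145  0.2078] yaw -125.93 down [-1.1e-03  8.0e-04 -1.0e+00] F [ 0.14  1.71 -1.37] M [0.431 0.108 0.024] w 11.82 j [ 14.3  19.7  -7.4  -0.1 -63.   39.8]
```

View pics/s5.png

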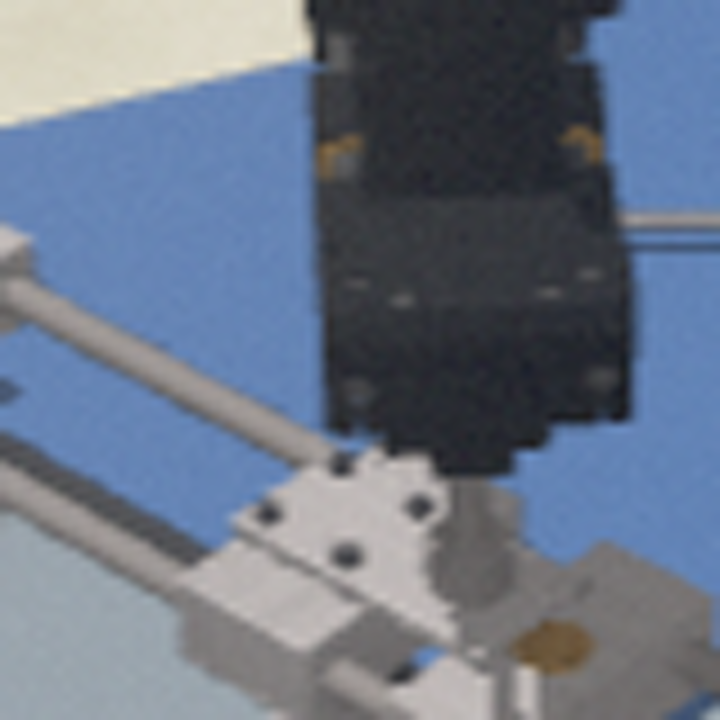

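The carriage follows: the block is now at (310,600), with the boss at (555,645). On to the stop, slowly.

>>> carry_out --steps '[[[-0.05,0.4,0.05,0,0,0],[-0.12,0.8,0.05,0,0,0],[-0.19,1.2,0.05,0,0,0],[-0.25,1.6,0.05,0,0,0],[-0.32,2.0,0.05,0,0,0],[-0.35,2.2,0.05,0,0,0],[-0.37,2.35,0.05,0,0,0],[-0.37,2.35,0.05,0,0,0]]]'

```text
time_s: 9.02
tcp_pos: [0.5839, 0.0089, 0.2083]
ee_rot: [[-0.587, -0.001, 0.81], [-0.81, 0.0, -0.587], [0.001, -1.0, -0.001]]
wrist_force: [-3.1, 0.1, -1.2]
gripper_width: 0.133
```

```bash
python3 st.py
```

```text
t 9.025 tcp [0.5839 0.0089 0.2083] yaw -125.92 down [-1.2e-03  2.0e-04 -1.0e+00] F [-3.14  0.1  -1.19] M [-0.261  0.906 -0.012] w 11.54 j [ 16.7  19.3  -7.9  -0.  -62.9  37.4]
```

>>> carry_out --steps '[[[-0.06,0.12,0,0,0,0],[-0.09,0.24,0,0,0,0],[-0.11,0.36,0,0,0,0],[-0.13,0.36,0,0,0,0]]]'

```text
time_s: 9.52
tcp_pos: [0.5833, 0.0125, 0.2087]
ee_rot: [[-0.586, 0.001, 0.81], [-0.81, 0.0, -0.586], [-0.001, -1.0, 0.0]]
wrist_force: [-0.4, -1.0, -0.7]
gripper_width: 0.134
```

```bash
python3 st.py
```

```text
t 9.525 tcp [0.5833 0.0125 0.2087] yaw -125.91 down [ 6.e-04  2.e-04 -1.e+00] F [-0.4  -1.01 -0.69] M [-0.498  0.54  -0.01 ] w 11.69 j [ 17.1  19.2  -8.   -0.  -62.7  37. ]
```

>>> carry_out --steps '[[[-0.01,0.08,0,0,0,0],[-0.02,0.16,0,0,0,0],[-0.03,0.16,0,0,0,0]]]'

```text
time_s: 9.9
tcp_pos: [0.583, 0.0141, 0.2086]
ee_rot: [[-0.586, 0.001, 0.81], [-0.81, 0.0, -0.586], [-0.0, -1.0, 0.0]]
wrist_force: [-0.2, -1.6, -1.9]
gripper_width: 0.134
```

```bash
python3 st.py
```

```text
t 9.9 tcp [0.583  0.0141 0.2086] yaw -125.91 down [ 6.e-04  2.e-04 -1.e+00] F [-0.22 -1.56 -1.93] M [-0.484  0.431 -0.016] w 11.62 j [ 17.3  19.2  -8.   -0.  -62.7  36.8]
```

>>> carry_out --steps '[[[-0.01,0.08,0,0,0,0],[-0.02,0.16,0,0,0,0],[-0.03,0.16,0,0,0,0]]]'

```text
time_s: 10.28
tcp_pos: [0.5828, 0.0153, 0.2087]
ee_rot: [[-0.587, 0.001, 0.81], [-0.81, -0.0, -0.587], [-0.0, -1.0, 0.001]]
wrist_force: [0.3, -3.3, -1.2]
gripper_width: 0.137
```

```bash
python3 st.py
```

```text
t 10.275 tcp [0.5828 0.0153 0.2087] yaw -125.91 down [ 7.e-04 -4.e-04 -1.e+00] F [ 0.29 -3.26 -1.2 ] M [-1.076  0.112  0.013] w 11.9 j [ 17.4  19.2  -8.1   0.  -62.7  36.6]
```

>>> carry_out --steps '[[[-0.01,0.06,0,0,0,0],[-0.02,0.12,0,0,0,0],[-0.02,0.12,0,0,0,0]]]'

```text
time_s: 10.65
tcp_pos: [0.5828, 0.0154, 0.209]
ee_rot: [[-0.587, 0.001, 0.81], [-0.81, -0.002, -0.587], [0.001, -1.0, 0.002]]
wrist_force: [1.2, -7.4, -1.7]
gripper_width: 0.134
```

```bash
python3 - <<'E'
from st import *
show()
s=Cam("scene"); s.crop("s6.png",210,125,80,80,9)
t=Cam("top"); t.crop("t6.png",220,150,80,60,9)
E
```

```text
t 10.65 tcp [0.5828 0.0154 0.209 ] yaw -125.92 down [ 9.0e-04 -2.1e-03 -1.0e+00] F [ 1.16 -7.44 -1.71] M [-2.196 -0.158 -0.008] w 11.68 j [ 17.5  19.1  -8.1   0.1 -62.7  36.5]
```

View pics/s6.png

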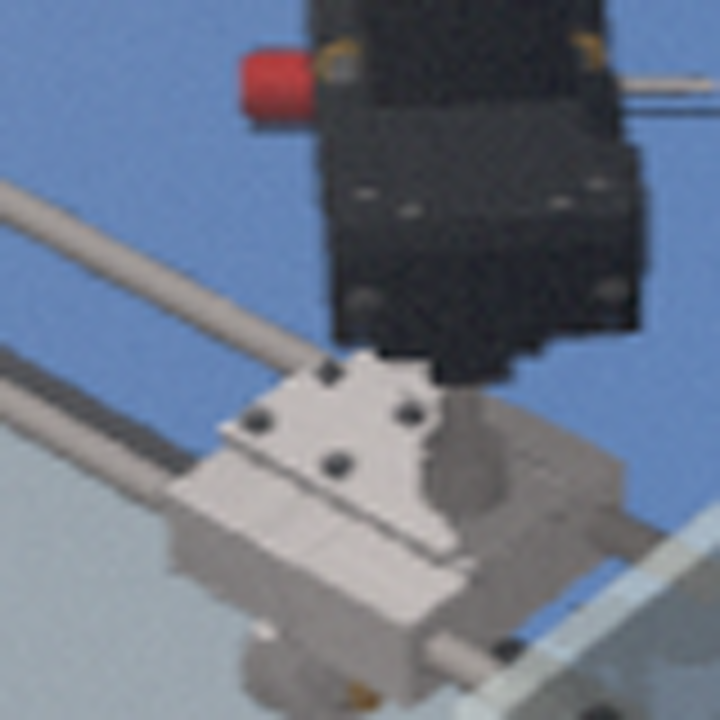

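The motion stopped and the push rose to 7.4 N; the picture shows the blocks flush at (430,590). The stop is felt. I'll ease the push and lower the screw.

>>> carry_out --steps '[[[0,-0.08,-0.2,0,0,0],[0,-0.1,-0.4,0,0,0],[0,-0.1,-0.6,0,0,0],[0,-0.1,-0.75,0,0,0],[0,-0.1,-0.75,0,0,0],[0,-0.1,-0.75,0,0,0]]]'

```text
time_s: 11.5
tcp_pos: [0.5828, 0.0153, 0.2011]
ee_rot: [[-0.586, 0.001, 0.81], [-0.81, -0.001, -0.586], [0.0, -1.0, 0.001]]
wrist_force: [1.4, -5.8, -1.6]
gripper_width: 0.137
```

```bash
python3 st.py
```

```text
t 11.5 tcp [0.5828 0.0153 0.2011] yaw -125.91 down [ 9.e-04 -7.e-04 -1.e+00] F [ 1.4  -5.76 -1.61] M [-1.777 -0.297  0.011] w 11.92 j [ 17.4  19.5  -8.7   0.1 -61.7  36.6]
```

>>> carry_out --steps '[[[0,0,0,0,0,0],[0,0,0,0,0,0],[0,0,0,0,0,0],[0,0,0,0,0,0]]]' --fingers 210

```text
time_s: 12.0
tcp_pos: [0.5824, 0.0161, 0.2011]
ee_rot: [[-0.586, 0.0, 0.81], [-0.81, 0.0, -0.586], [-0.001, -1.0, 0.0]]
wrist_force: [-0.1, 0.0, -0.9]
gripper_width: 0.18
```

```bash
python3 - <<'E'
from st import *
show()
s=Cam("scene"); s.crop("s7.png",230,130,50,60,10)
E
```

```text
t 12.0 tcp [0.5824 0.0161 0.2011] yaw -125.89 down [ 3.e-04  4.e-04 -1.e+00] F [-0.05  0.02 -0.95] M [-0.046  0.166  0.015] w 15.7 j [ 17.5  19.5  -8.7  -0.  -61.8  36.6]
```

View pics/s7.png

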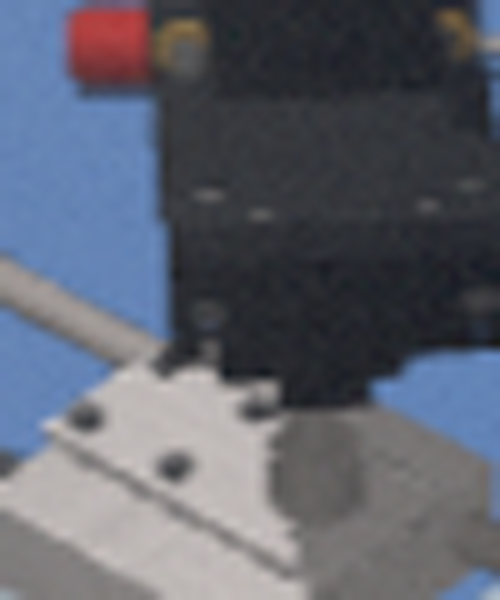

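The fingers are loose at 15.7 mm with no side force, and the bush is visible at (320,470). I'll centre on the axis and turn backward in stages.

>>> carry_out --steps '[[[0.03,-0.06,0,0,0,0],[0.04,-0.08,0,0,0,0.1],[0.04,-0.08,0,0,0,0.22],[0.04,-0.08,0,0,0,0.34],[0.04,-0.08,0,0,0,0.46],[0.04,-0.08,0,0,0,0.58],[0.04,-0.08,0,0,0,0.7],[0.04,-0.08,0,0,0,0.7]]]'

```text
time_s: 13.05
tcp_pos: [0.5829, 0.0146, 0.2012]
ee_rot: [[0.072, 0.0, 0.997], [-0.997, -0.0, 0.072], [0.0, -1.0, 0.0]]
wrist_force: [-0.0, -1.5, 0.7]
gripper_width: 0.175
```

```bash
python3 - <<'E'
from st import *
show()
s=Cam("scene"); s.crop("s8.png",230,130,50,60,10)
E
```

```text
t 13.05 tcp [0.5829 0.0146 0.2012] yaw -85.89 down [ 4.e-04 -3.e-04 -1.e+00] F [-0.03 -1.47  0.75] M [-0.421  0.064  0.003] w 15.19 j [ 17.4  19.5  -8.7   0.  -61.8  76.7]
```

View pics/s8.png

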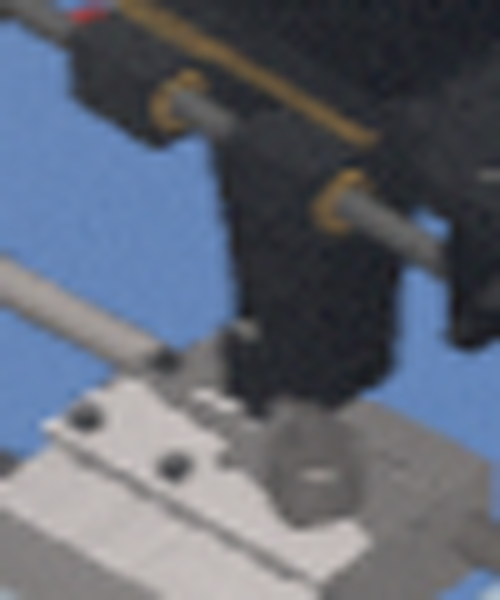

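>>> carry_out --steps '[[[0,0,0,0,0,0.12],[0,0,0,0,0,0.24],[0,0,0,0,0,0.36],[0,0,0,0,0,0.48],[0,0,0,0,0,0.48]]]'

```text
time_s: 13.72
tcp_pos: [0.583, 0.0149, 0.2013]
ee_rot: [[0.523, 0.001, 0.852], [-0.852, 0.0, 0.523], [0.0, -1.0, 0.001]]
wrist_force: [0.9, -1.4, 1.2]
gripper_width: 0.175
```

```bash
python3 - <<'E'
from st import *
show()
s=Cam("scene"); s.crop("s9.png",230,130,50,60,10)
E
```

```text
t 13.725 tcp [0.583  0.0149 0.2013] yaw -58.47 down [ 8.e-04  1.e-04 -1.e+00] F [ 0.95 -1.35  1.16] M [-0.434 -0.077 -0.007] w 15.25 j [ 17.4  19.5  -8.7   0.  -61.8 104.2]
```

View pics/s9.png

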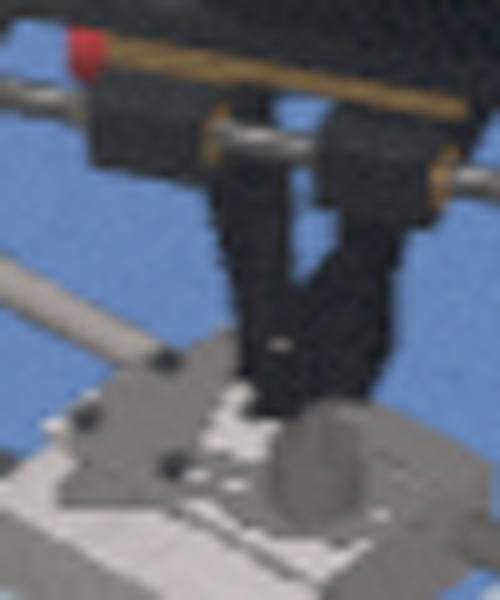

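>>> carry_out --steps '[[[0,0,0,0,0,0.12],[0,0,0,0,0,0.24],[0,0,0,0,0,0.36],[0,0,0,0,0,0.36]]]'

```text
time_s: 14.28
tcp_pos: [0.5827, 0.0151, 0.2008]
ee_rot: [[0.789, -0.0, 0.614], [-0.614, 0.0, 0.789], [-0.0, -1.0, 0.0]]
wrist_force: [1.1, -1.1, 0.1]
gripper_width: 0.181
```

```bash
python3 - <<'E'
from st import *
show()
s=Cam("scene"); s.crop("s10.png",230,130,50,60,10)
E
```

```text
t 14.275 tcp [0.5827 0.0151 0.2008] yaw -37.87 down [-2.e-04  3.e-04 -1.e+00] F [ 1.12 -1.07  0.05] M [-0.203 -0.06  -0.019] w 15.75 j [ 17.4  19.6  -8.7  -0.  -61.8 124.8]
```

View pics/s10.png

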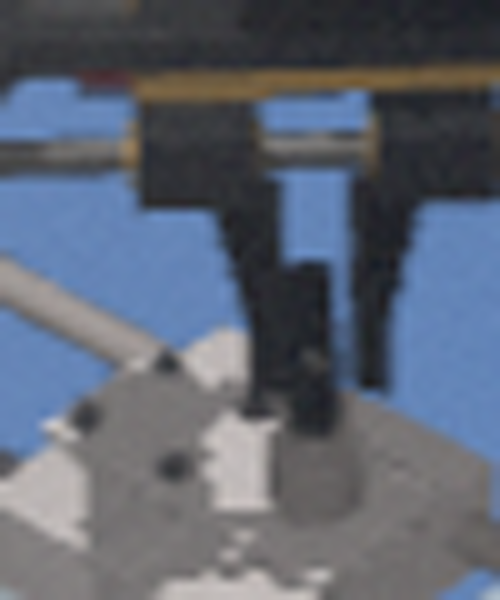

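```bash
python3 - <<'E'
from h import *
s=Cam("scene"); print(s.C)
for h in(.012,.016):
  for yaw in(42,52):
    a=np.radians(yaw);d=np.array([np.cos(a),np.sin(a),0]);n=np.array([-d[1],d[0],0])
    for nm,k,z in(("near bot",.023,.171),("near top",.023,.191),("far top",-.023,.191)):
        p=np.mean([ (s.proj(np.array([.583,.0152,z+h])+k*d+e*.006*n)) for e in(-1,1)],0)
        print(h,yaw,nm,((p-[230,130]+.5)*10-.5).round(0))
E
```

```text
[1.14509085 0.70714218 0.88613779]
0.012 42 near bot [302. 443.]
0.012 42 near top [301. 376.]
0.012 42 far top [329. 257.]
0.012 52 near bot [319. 444.]
0.012 52 near top [318. 376.]
0.012 52 far top [312. 257.]
0.016 42 near bot [302. 430.]
0.016 42 near top [300. 362.]
0.016 42 far top [329. 244.]
0.016 52 near bot [319. 430.]
0.016 52 near top [318. 363.]
0.016 52 far top [312. 244.]
```

>>> carry_out --steps '[[[0,0,0,0,0,0.12],[0,0,0,0,0,0.24],[0,0,0,0,0,0.24]]]'

```text
time_s: 14.75
tcp_pos: [0.5827, 0.015, 0.201]
ee_rot: [[0.913, -0.0, 0.408], [-0.408, 0.0, 0.913], [-0.0, -1.0, 0.0]]
wrist_force: [-0.1, -0.3, -0.2]
gripper_width: 0.178
```

```bash
python3 - <<'E'
from st import *
show()
s=Cam("scene"); s.crop("s11.png",230,130,50,60,10)
E
```

```text
t 14.75 tcp [0.5827 0.015  0.201 ] yaw -24.11 down [-2.e-04  1.e-04 -1.e+00] F [-0.14 -0.35 -0.21] M [-0.22  -0.038 -0.023] w 15.5 j [ 17.4  19.5  -8.7  -0.  -61.8 138.5]
```

View pics/s11.png

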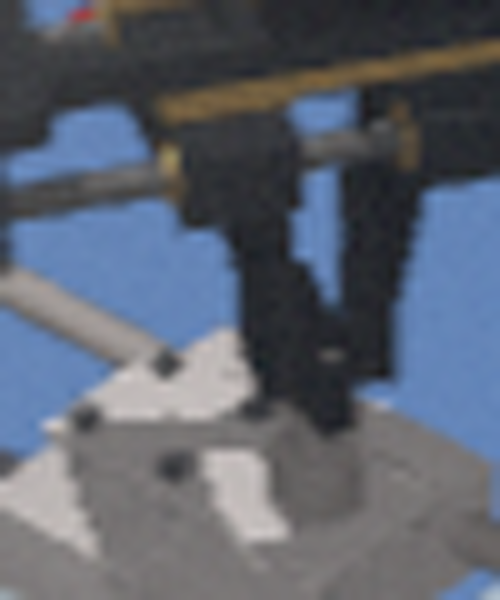

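```bash
python3 - <<'E'
from h import *
from scipy.optimize import least_squares
s=Cam("scene")
for nm,(u,v),ty in(("s9",(278,345),-58.5),("s10",(315,360),-37.9),("s11",(332,355),-24.1)):
  for rad in(.018,.020):
    f=lambda q:s.proj(np.array([.583+rad*np.cos(q[0]),.0152+rad*np.sin(q[0]),.191+q[1]]))-np.array([(u+.5)/10-.5+230,(v+.5)/10-.5+130])
    o=least_squares(f,[np.radians(ty+80),.014],x_scale=[1,.01]); print(nm,rad,"bar yaw",np.degrees(o.x[0]).round(1),"lag",(ty+90-np.degrees(o.x[0])).round(1),"h mm",o.x[1]*1e3,o.cost)
E
```

```text
s9 0.018 bar yaw 22.1 lag 9.4 h mm 15.764049660700712 2.0194839173657902e-27
s9 0.02 bar yaw 25.2 lag 6.3 h mm 17.517750209827298 7.775820875425239e-24
s10 0.018 bar yaw 50.4 lag 1.7 h mm 12.918290433949604 3.235213235619996e-25
s10 0.02 bar yaw 50.4 lag 1.7 h mm 14.480437212130383 5.0487097934144756e-26
s11 0.018 bar yaw 63.0 lag 2.9 h mm 13.987355165805468 1.6155871338926322e-25
s11 0.02 bar yaw 61.8 lag 4.1 h mm 15.57949674924275 9.370405376577267e-26
```

>>> carry_out --steps '[[[0,0,0,0,0,0.12],[0,0,0,0,0,0.24],[0,0,0,0,0,0.36],[0,0,0,0,0,0.45],[0,0,0,0,0,0.45]]]'

```text
time_s: 15.48
tcp_pos: [0.5829, 0.015, 0.2012]
ee_rot: [[1.0, 0.0, -0.03], [0.03, 0.0, 1.0], [0.0, -1.0, 0.0]]
wrist_force: [1.0, -0.5, 0.0]
gripper_width: 0.175
```

```bash
python3 - <<'E'
from st import *
show()
s=Cam("scene"); s.crop("s12.png",230,130,50,60,10)
t=Cam("top"); t.crop("t12.png",220,150,60,60,10)
E
```

```text
t 15.475 tcp [0.5829 0.015  0.2012] yaw 1.7 down [ 4.e-04  1.e-04 -1.e+00] F [ 0.96 -0.52  0.04] M [-0.259 -0.141  0.01 ] w 15.25 j [ 17.4  19.5  -8.7   0.  -61.8 164.3]
```

View pics/s12.png

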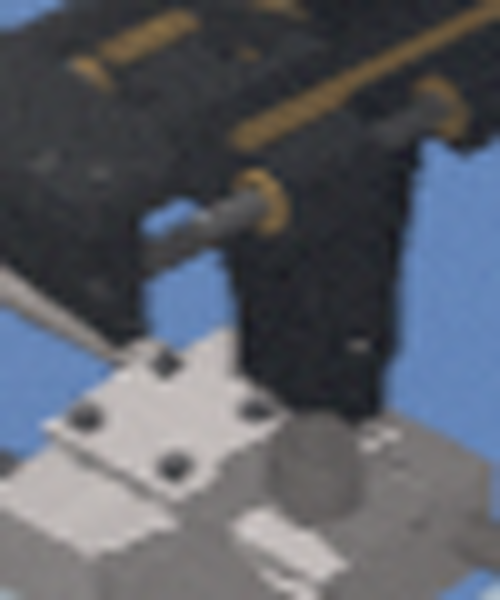

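White dot at (358,345); the full backward range is covered and Fz fell at about 1.2 rad. Now the first part of the forward turn.

>>> carry_out --steps '[[[0,0,0,0,0,-0.14],[0,0,0,0,0,-0.28],[0,0,0,0,0,-0.42],[0,0,0,0,0,-0.56],[0,0,0,0,0,-0.7],[0,0,0,0,0,-0.84],[0,0,0,0,0,-0.98],[0,0,0,0,0,-1.12],[0,0,0,0,0,-1.26],[0,0,0,0,0,-1.4],[0,0,0,0,0,-1.54],[0,0,0,0,0,-1.68],[0,0,0,0,0,-1.82],[0,0,0,0,0,-1.96],[0,0,0,0,0,-2.1],[0,0,0,0,0,-2.1]]]'

```text
time_s: 17.58
tcp_pos: [0.5825, 0.015, 0.2009]
ee_rot: [[-0.476, -0.001, 0.879], [-0.879, 0.0, -0.476], [0.0, -1.0, -0.001]]
wrist_force: [0.8, -0.2, 0.6]
gripper_width: 0.179
```

```bash
python3 - <<'E'
from st import *
show()
s=Cam("scene"); s.crop("s13.png",230,130,50,60,10)
E
```

```text
t 17.575 tcp [0.5825 0.015  0.2009] yaw -118.45 down [-6.e-04  1.e-04 -1.e+00] F [ 0.84 -0.19  0.56] M [-0.035  0.142  0.055] w 15.61 j [ 17.4  19.5  -8.7  -0.  -61.8  44.2]
```

View pics/s13.png

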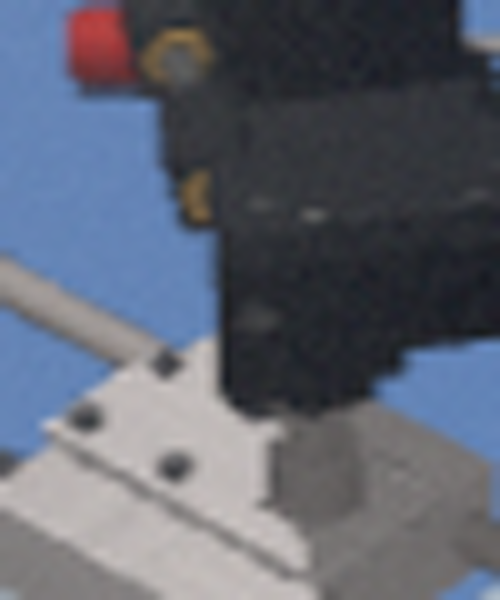

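The knob is behind the finger, the bush at (320,470), forces small. Continuing forward.

>>> carry_out --steps '[[[0,0,-0.1,0,0,-0.14],[0,0,-0.2,0,0,-0.28],[0,0,-0.3,0,0,-0.42],[0,0,-0.3,0,0,-0.56],[0,0,-0.3,0,0,-0.7],[0,0,-0.3,0,0,-0.84],[0,0,-0.3,0,0,-0.98],[0,0,-0.3,0,0,-1.12],[0,0,-0.3,0,0,-1.26],[0,0,-0.3,0,0,-1.4],[0,0,-0.3,0,0,-1.54],[0,0,-0.3,0,0,-1.68],[0,0,-0.3,0,0,-1.82],[0,0,-0.3,0,0,-1.96],[0,0,-0.3,0,0,-2.1],[0,0,-0.3,0,0,-2.1]]]'

```text
time_s: 19.62
tcp_pos: [0.5827, 0.015, 0.198]
ee_rot: [[-0.52, -0.0, -0.854], [0.854, 0.0, -0.52], [0.0, -1.0, 0.0]]
wrist_force: [0.2, -0.6, -0.8]
gripper_width: 0.178
```

```bash
python3 - <<'E'
from st import *
show()
E
```

```text
t 19.625 tcp [0.5827 0.015  0.198 ] yaw 121.37 down [-2.e-04  1.e-04 -1.e+00] F [ 0.23 -0.62 -0.83] M [-0.042 -0.024  0.028] w 15.51 j [ 17.4  19.7  -8.9  -0.  -61.4 -76. ]
```

>>> carry_out --steps '[[[0,0,0,0,0,0],[0,0,0,0,0,0],[0,0,0,0,0,0],[0,0,0,0,0,0],[0,0,0,0,0,0],[0,0,0,0,0,0],[0,0,0,0,0,0],[0,0,0,0,0,0]]]' --fingers 0

```text
time_s: 20.62
tcp_pos: [0.5827, 0.0149, 0.198]
ee_rot: [[-0.518, 0.0, -0.855], [0.855, 0.0, -0.518], [-0.0, -1.0, -0.0]]
wrist_force: [0.3, 0.1, 0.1]
gripper_width: 0.968
```

```bash
python3 - <<'E'
from st import *
show()
s=Cam("scene"); s.crop("s14.png",230,130,50,60,10)
t=Cam("top"); t.crop("t14.png",220,150,60,60,10)
E
```

```text
t 20.625 tcp [0.5827 0.0149 0.198 ] yaw 121.22 down [ 0.  0. -1.] F [0.25 0.06 0.13] M [0.063 0.013 0.017] w 84.18 j [ 17.4  19.7  -8.9   0.  -61.4 -76.2]
```

View pics/s14.png

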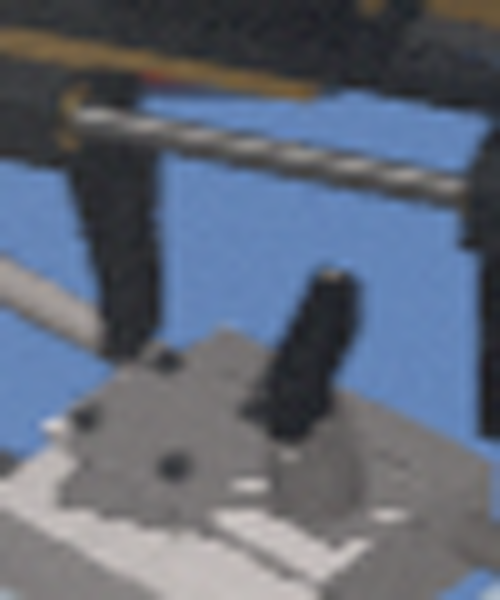

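View pics/t14.png

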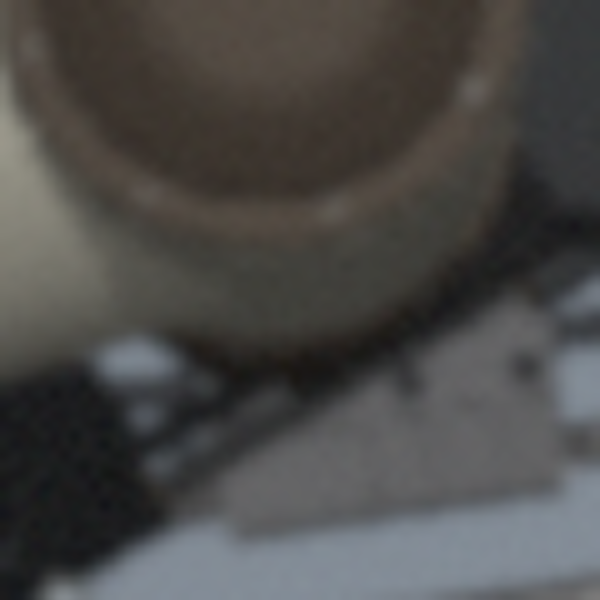

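The scene view shows the bar clear between the open fingers: dot end at (332,273), near lower end at (287,438). Solving for height and angle from these.

```bash
python3 - <<'E'
from h import *
from scipy.optimize import least_squares
s=Cam("scene")
px=lambda u,v:np.array([(u+.5)/10-.5+230,(v+.5)/10-.5+130])
def P(a,k,z,w=0): return s.proj(np.array([.5828+k*np.cos(a)-w*np.sin(a),.0152+k*np.sin(a)+w*np.cos(a),z]))
for nm,uv,k,z in(("dot",(332,273),.019,.191),("far top",(336,268),.023,.191),("nearbot",(289,440),-.023,.171)):
    f=lambda q:P(q[0],k,z+q[1])-px(*uv)
    o=least_squares(f,[np.radians(220),.012],x_scale=[1,.01]);print(nm,np.degrees(o.x[0]),o.x[1]*1e3,o.cost)
print(np.degrees(0))
E
```

```text
dot 218.57596510600095 10.40173789671384 3.2311742677852644e-27
far top 218.23262541849323 8.95396129629142 4.0389678347315804e-28
nearbot 213.90000029830225 12.361725576265469 3.445239563026038e-25
0.0
```

Height reads about 10.5 mm (9 to 12.4 across the features) and bar angle about 217°. Dead reckoning gives 10.1 mm and 221°, so the thread drop is confirmed. Now the open fingers go half a turn back for a new hold.

>>> carry_out --steps '[[[0,0,0,0,0,0.16],[0,0,0,0,0,0.32],[0,0,0,0,0,0.48],[0,0,0,0,0,0.64],[0,0,0,0,0,0.8],[0,0,0,0,0,0.96],[0,0,0,0,0,1.12],[0,0,0,0,0,1.28],[0,0,0,0,0,1.44],[0,0,0,0,0,1.6],[0,0,0,0,0,1.6]]]'

```text
time_s: 22.15
tcp_pos: [0.5827, 0.0149, 0.1981]
ee_rot: [[-0.841, -0.0, 0.541], [-0.541, 0.0, -0.841], [0.0, -1.0, -0.0]]
wrist_force: [-0.1, 0.5, -0.2]
gripper_width: 1.001
```

>>> carry_out --steps '[[[0,0,-0.1,0,0,0.16],[0,0,-0.2,0,0,0.32],[0,0,-0.2,0,0,0.48],[0,0,-0.2,0,0,0.64],[0,0,-0.2,0,0,0.8],[0,0,-0.2,0,0,0.96],[0,0,-0.2,0,0,1.12],[0,0,-0.2,0,0,1.28],[0,0,-0.2,0,0,1.44],[0,0,-0.2,0,0,1.6],[0,0,-0.2,0,0,1.64],[0,0,-0.2,0,0,1.64]]]'

```text
time_s: 23.65
tcp_pos: [0.5827, 0.0149, 0.196]
ee_rot: [[0.598, -0.0, 0.802], [-0.802, 0.0, 0.598], [-0.0, -1.0, -0.0]]
wrist_force: [0.9, 0.3, 0.1]
gripper_width: 1.001
```

>>> carry_out --steps '[[[0,0,0,0,0,0],[0,0,0,0,0,0],[0,0,0,0,0,0],[0,0,0,0,0,0],[0,0,0,0,0,0],[0,0,0,0,0,0],[0,0,0,0,0,0],[0,0,0,0,0,0],[0,0,0,0,0,0]]]' --fingers 210

```text
time_s: 24.78
tcp_pos: [0.5827, 0.0149, 0.196]
ee_rot: [[0.6, 0.0, 0.8], [-0.8, 0.0, 0.6], [-0.0, -1.0, 0.0]]
wrist_force: [0.7, -0.0, -0.4]
gripper_width: 0.19
```

```bash
python3 st.py
```

```text
t 24.775 tcp [0.5827 0.0149 0.196 ] yaw -53.15 down [ 0.  0. -1.] F [ 0.68 -0.05 -0.38] M [-0.168  0.116 -0.019] w 16.54 j [ 17.4  19.8  -9.1  -0.  -61.1 109.5]
```

>>> carry_out --steps '[[[0,0,0,0,0,-0.13],[0,0,0,0,0,-0.26],[0,0,0,0,0,-0.39],[0,0,0,0,0,-0.52],[0,0,-0.05,0,0,-0.65],[0,0,-0.05,0,0,-0.78],[0,0,-0.1,0,0,-0.91],[0,0,-0.1,0,0,-1.04],[0,0,-0.1,0,0,-1.17],[0,0,-0.1,0,0,-1.3],[0,0,-0.1,0,0,-1.43],[0,0,-0.1,0,0,-1.56],[0,0,-0.1,0,0,-1.56]]]'

```text
time_s: 26.4
tcp_pos: [0.5829, 0.015, 0.1951]
ee_rot: [[-0.793, 0.0, 0.61], [-0.61, 0.0, -0.793], [-0.0, -1.0, 0.0]]
wrist_force: [-0.1, -0.6, -0.8]
gripper_width: 0.175
```

```bash
python3 - <<'E'
from st import *
show()
s=Cam("scene"); s.crop("s15.png",230,130,50,60,10)
E
```

```text
t 26.4 tcp [0.5829 0.015  0.1951] yaw -142.44 down [ 3.e-04  1.e-04 -1.e+00] F [-0.09 -0.62 -0.8 ] M [0.063 0.01  0.03 ] w 15.2 j [ 17.4  19.8  -9.2   0.  -61.   20.2]
```

View pics/s15.png

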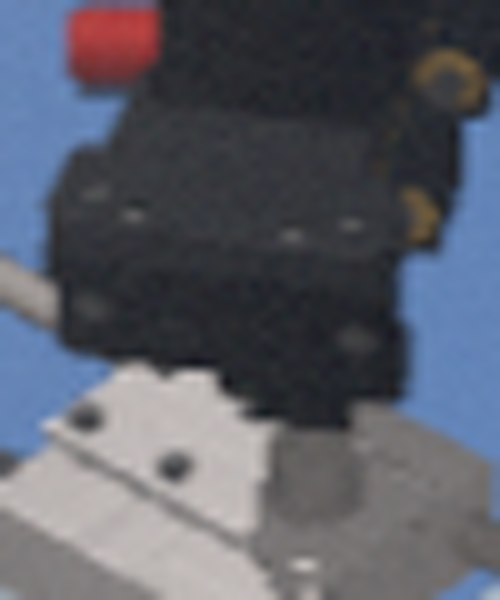

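Fingers are turning round the bush at (320,470) with low forces. Second half.

>>> carry_out --steps '[[[0,0,0,0,0,-0.13],[0,0,0,0,0,-0.26],[0,0,0,0,0,-0.39],[0,0,0,0,0,-0.52],[0,0,-0.05,0,0,-0.65],[0,0,-0.05,0,0,-0.78],[0,0,-0.1,0,0,-0.91],[0,0,-0.1,0,0,-1.04],[0,0,-0.1,0,0,-1.17],[0,0,-0.1,0,0,-1.3],[0,0,-0.1,0,0,-1.43],[0,0,-0.1,0,0,-1.56],[0,0,-0.1,0,0,-1.67],[0,0,-0.1,0,0,-1.67]]]'

```text
time_s: 28.2
tcp_pos: [0.5827, 0.0148, 0.1941]
ee_rot: [[-0.529, -0.0, -0.849], [0.849, -0.0, -0.529], [-0.0, -1.0, 0.0]]
wrist_force: [0.3, 0.9, 0.0]
gripper_width: 0.176
```

```bash
python3 - <<'E'
from st import *
show()
s=Cam("scene"); s.crop("s16.png",230,130,50,60,10)
E
```

```text
t 28.2 tcp [0.5827 0.0148 0.1941] yaw 121.94 down [-1.e-04 -1.e-04 -1.e+00] F [0.28 0.88 0.05] M [-0.029 -0.021 -0.01 ] w 15.34 j [ 17.4  19.9  -9.2   0.  -60.9 -75.4]
```

View pics/s16.png

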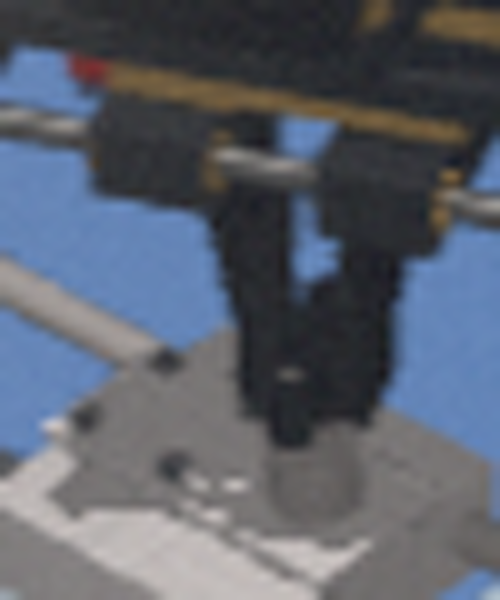

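Dot at (290,376) on the near end, the near bottom of the bar at (290,443). Opening for an unobstructed height check before the final grip.

>>> carry_out --steps '[[[0,0,0,0,0,0],[0,0,0,0,0,0],[0,0,0,0,0,0],[0,0,0,0,0,0],[0,0,0,0,0,0],[0,0,0,0,0,0],[0,0,0,0,0,0],[0,0,0,0,0,0]]]' --fingers 60

```text
time_s: 29.25
tcp_pos: [0.5827, 0.0149, 0.194]
ee_rot: [[-0.527, -0.0, -0.85], [0.85, -0.0, -0.527], [0.0, -1.0, 0.0]]
wrist_force: [-0.5, -0.0, 0.6]
gripper_width: 0.765
```

```bash
python3 - <<'E'
from st import *
from scipy.optimize import least_squares
show()
s=Cam("scene"); s.crop("s17.png",230,130,50,60,10)
u=cv2.imread("pics/s14.png").max(2); v=cv2.imread("pics/s17.png").max(2)
for n,i in(("s14",u),("s17",v)):
    m=(i<75).astype(np.uint8); m[:230]=0; m[:,:240]=0; m[:,375:]=0
    nn,l,st,c=cv2.connectedComponentsWithStats(m); k=1+np.argmax(st[1:,4]); 
    ys,xs=np.nonzero(l==k); print(n,st[k],c[k])
E
```

```text
t 29.25 tcp [0.5827 0.0149 0.194 ] yaw 121.79 down [-1.e-04 -0.e+00 -1.e+00] F [-0.5  -0.04  0.63] M [ 0.015 -0.004 -0.005] w 66.52 j [ 17.4  19.9  -9.2   0.  -60.9 -75.6]
s14 [ 243  276  112  169 9979] [306.30734543 364.91672512]
s17 [ 245  280  106  171 9697] [307.40455811 370.70155718]
```

View pics/s17.png

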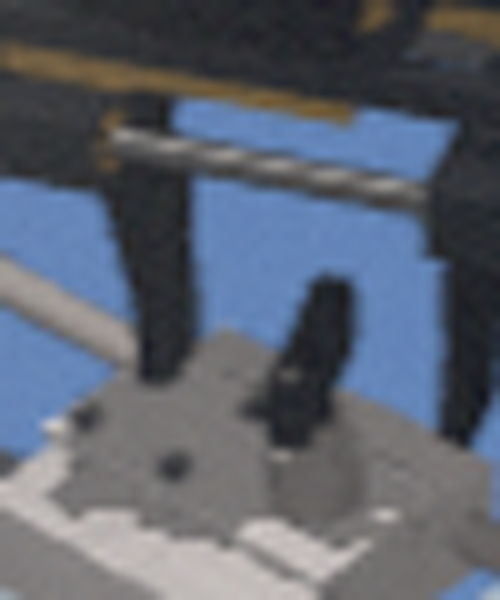

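```bash
python3 - <<'E'
from h import *
s=Cam("scene")
for h in(.004,.008,.010,.012,.016):
    print(h,((s.proj([.5828,.0152,.181+h])-[230,130]+.5)*10-.5).round(1))
# reference: starting image, bar centre (227.8,150.5) px vs h=0
print(s.proj([.5995+.0005,-.0945,.181]))
E
```

```text
0.004 [316.7 375.8]
0.008 [316.5 362.5]
0.01 [316.3 355.8]
0.012 [316.2 349.2]
0.016 [316.  335.7]
[227.85716407 150.53973922]
```

The bar midpoint gives 8.4 mm now and 10.5 mm at the half turn, consistent with a full turn at about 8 mm. I'll lower 3 mm and grip.

>>> carry_out --steps '[[[0.01,0.02,-0.15,0,0,0],[0.01,0.03,-0.3,0,0,0],[0.01,0.03,-0.3,0,0,0]]]'

```text
time_s: 29.72
tcp_pos: [0.5827, 0.0152, 0.1908]
ee_rot: [[-0.527, -0.0, -0.85], [0.85, -0.0, -0.527], [0.0, -1.0, 0.0]]
wrist_force: [-0.1, -0.0, 0.6]
gripper_width: 0.761
```

>>> carry_out --steps '[[[0,0,0,0,0,0],[0,0,0,0,0,0],[0,0,0,0,0,0],[0,0,0,0,0,0],[0,0,0,0,0,0],[0,0,0,0,0,0],[0,0,0,0,0,0],[0,0,0,0,0,0],[0,0,0,0,0,0],[0,0,0,0,0,0],[0,0,0,0,0,0],[0,0,0,0,0,0]]]' --fingers 255

```text
time_s: 31.22
tcp_pos: [0.5835, 0.0141, 0.1912]
ee_rot: [[-0.527, 0.001, -0.85], [0.85, -0.002, -0.527], [-0.002, -1.0, -0.0]]
wrist_force: [2.6, -4.8, -1.9]
gripper_width: 0.132
```

```bash
python3 - <<'E'
from st import *
show()
s=Cam("scene"); s.crop("s18.png",230,130,50,60,10); s.crop("s18w.png",120,90,200,200,3)
E
```

```text
t 31.225 tcp [0.5835 0.0141 0.1912] yaw 121.78 down [ 0.0011 -0.0017 -1.    ] F [ 2.62 -4.84 -1.93] M [-1.261 -0.716  0.003] w 11.51 j [ 17.3  20.1  -9.5   0.1 -60.4 -75.6]
```

View pics/s18.png

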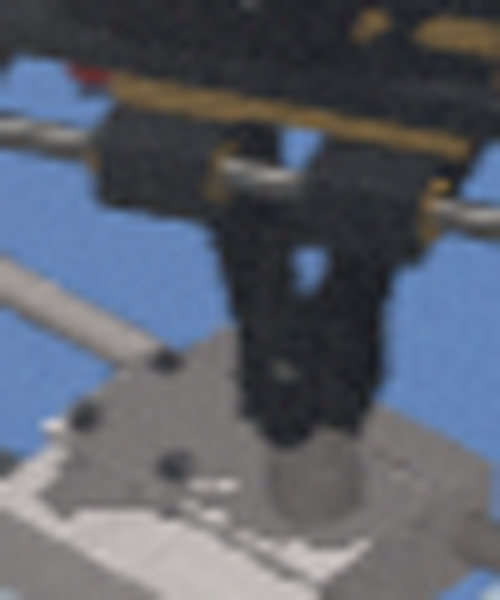

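View pics/s18w.png

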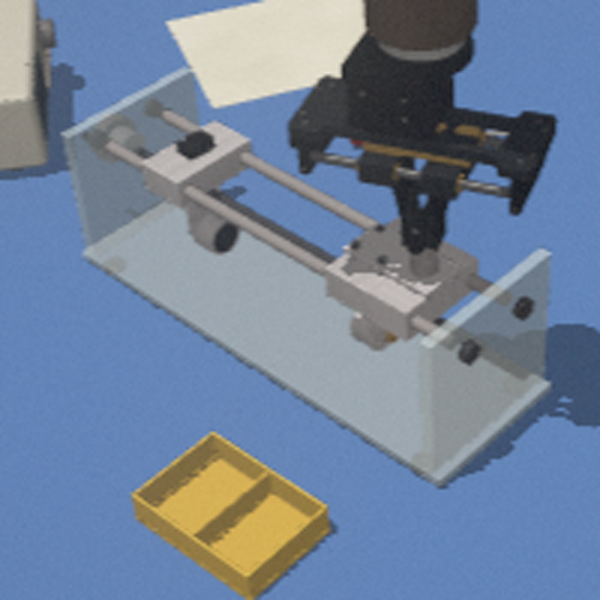

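The grip closed at 11.5 mm. The tool shifted 1.3 mm along the jaws, which is the old unmeasured along-bar offset. It leans about 5 N towards the stop, which is the safe way, and the picture shows the blocks flush at (420,290). Handing in.

```bash
python3 - <<'E'
from st import *
show(); print(ticket.finish_job())
E
```

```text
t 31.275 tcp [0.5835 0.0141 0.1912] yaw 121.78 down [ 0.0012 -0.0017 -1.    ] F [ 2.16 -4.78 -1.52] M [-1.313 -0.716  0.021] w 11.71 j [ 17.3  20.1  -9.5   0.1 -60.4 -75.6]
the job is handed in; nothing more can be done
None
```

The carriage is back against the end block and the thumbscrew is started about one turn into its thread, with the fingers still gripping the knob. I handed the job in at 31.3 s; no verdict comes back.

**What I did**
- I lifted the screw 24 mm and pulled the carriage about 110 mm along the rods. It stopped with the push rising to 7.4 N.
- I lowered the screw to about 16 mm and loosened the fingers so it settled onto the thread end.
- I turned the screw back about 2.05 rad, then forward in two holds with one re-grip, ending about one turn past the drop point. Then I gripped tight.

**Last checks**
- **Screw height:** about 8.4 mm just before the final grip, against 10.5 mm half a turn earlier.
- **Grip:** the fingers stand at 11.7 mm on the 12 mm bar.
- **Carriage:** the blocks look flush, and the arm leans about 5 N towards the stop.

**Weak points**
- **The drop:** I did not see it directly. I inferred it from the fall in vertical force and in the dot's height at about 1.0 to 1.4 rad. The later heights agree with it.
- **Height scatter:** at the half turn, single image features gave 9 to 12.4 mm.
- **Final grip:** the tool shifted 1.3 mm sideways as it closed. I put this down to an earlier offset of the hold along the bar, not to the carriage moving.
- **Bystanders:** the arm kept well above the spare head, the screwdriver and the tray. I did not re-measure them at the end.

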